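Draw the offcut tray out from under the deburring stand with the chip hook

ROBOT

A 6-joint arm with a two-finger parallel gripper is mounted at the origin on the work surface. World frame = base frame: x ahead of the robot, y to its left, z up, the work surface at z = 0. Lengths are in m, angles in rad, forces in N, time in s.
With the tool pointing down it reaches from about 0.3 to 0.75 m from the base axis. Payload 8.5 kg.
Tool frame: the origin (TCP) lies at the centre of the arm's flange, where the gripper is bolted on; the fingertips stand bot.tip_extent ahead of it and the grasp point (between the pads) lies 147 mm ahead of it (bot.tip_extent is the distance from the TCP to the fingertips, in m); y points along the fingers, z is the direction in which the jaws open and shut, and the axes are right-handed (so a half turn about y gives the same grasp; the last joint's range is limited). The gripper opens to 88 mm and grips with 3 to 60 N. Pads are 18 mm wide; open, the fingers measure 123 mm over their backs; the gripper's body (75 mm by 187 mm) begins 45 mm behind the grasp point.
Start: joints at [-0.215, 0.381, 1.297, -0, 1.464, -0.215], TCP at [0.55, 0, 0.405] pointing down, gripper open.
Joint ranges: [-3.11, 3.11], [-0.89, 2.33], [0.22, 2.48], [-1.42, 4.56], [0.17, 2.85], [-2.88, 2.88]. Speed limits (rad/s): [2.39, 2.39, 3.14, 3.14, 3.14, 3.14].

INTERFACE

Orientations are given as a unit quaternion [x, y, z, w].
In Python, from plant import bot, imaging, ticket gives the robot as it stands.
- The arm moves only by the shell command python3 -m crank 'ROWS' [OPENING] [FORCE]. ROWS is JSON, a list of rows, each a list of 6 numbers: the shift along the tool's x, y, z in mm, then the turn, a rotation vector about the tool's x, y, z in degrees. A call has exactly 5 rows; each row shifts and turns the commanded pose from where the row before left it, along the tool's axes as they then stand; what a row does not reach is not made up. A row lasts 1/8 s, in which the tool goes at most 62.5 mm and 10.7 degrees, less where a joint would pass 70% of its speed; a pose out of reach is approached as far as the arm can. A call is refused whole if a number of a shift passes 62.5 or a number of a turn 10.7, either way. A call with a gripper value outside its range is refused whole. OPENING is the finger opening in mm, from 0 to 88.1, set as the call begins (- or left out, the last holds). The fingers move at their own pace and stop on an object; FORCE is the grip in N (left out, the last holds). Time passes only in rows, so rows that do not move let the fingers close, or fill a call up. It gives the time, the measured TCP pose, the force and the opening at its end, in the units of the state.
- bot.read_state(): the state, without advancing time (a new reading comes with each control period).
- imaging.grab_frame(name): name is "scene" or "side" or "wrist"; returns the picture (420x560x3 uint8, red, green, blue); there is no depth.
- imaging.get_calibration(name): a dict with "vertical_fov" (degrees; the focal length in pixels is half the picture's height over the tangent of half this angle, whatever the lens; pixels are square), "cx", "cy" (the principal point, pixels), "k1" (the pictures are not rectified: a ray, as slopes to the right and down, at radius r is drawn at 1 + k1 r^2 times it, then the intrinsics apply), "camera_from_world" (4x4, takes a point from world to camera coordinates). Camera axes: x right, y down, z forward; pixel columns grow to the right and rows downward; lengths in m; the calibration is good to about 2 mm. A picture is of the moment at which its call begins: read the wrist's pose just before it. get_calibration takes no time and is no camera call; for the wrist camera it gives the pose at the moment of the call.
- ticket.finish_job(): hands the job in, once; it reports no verdict.
The state is a dict: "time_s": time; "q": joint angles; "joint_velocities": joint speeds; "joint_torque": joint torques, N m; "ee_pos": TCP position; "tcp_rot": TCP orientation; "ft_force": force on the tool from outside, world axes, zero at the start; "moment": the same for the moment, N m; "opening": finger opening in m.
Only numpy, scipy, OpenCV 4.12 (cv2) and the standard library are available. Lean on these libraries where they do the work, as an engineer would, in place of code of your own. Each camera call takes 0.05 s, during which the arm holds its last target. There are 200 camera calls.

TASK

The offcut tray under the deburring stand has to come out for emptying. Take the chip hook off its rest, reach it in under the ledge of the stand, feel for the tray's swivelling pull eye and catch it, and draw the tray out to its stop; do it with the hook, not with the gripper on the tray. Then hang the hook back in the fork of its rest, and leave everything else on the bench where it is.

Things in the scene. Friction and masses are not known exactly. Their poses are not given: they have to be found in the camera images.
- stand: Fixed deburring stand: slotted cast-iron table 300 (x) x 340 (y) mm, top 165 mm above the bench, on two green side walls (bay between them 300 mm wide). Its open front faces the robot's left. A drill vice stands on it from 108 mm behind the front edge, up to 228 mm high. Origin: on the bench below the middle of the table's front edge. +x points into the bay (about world -y), z up.
- ledge (a point): Middle of the lower front edge of the stand's table, 140 mm above the bench, axes as the stand's. The table overhangs the tray's front like a ledge: its underside stays at this height all the way back.
- tray: Grey steel offcut tray sliding in the bay along the stand's x, no side play. Fully in, its origin is at x = +90 mm, y = 0 of the stand; it starts 0 to 12 mm out; against its stop it is 110 mm out (x = -20 mm). Sliding takes about 3 N. Origin: on the bench below the eye's pin. Axes as the stand's. Front plate 284 mm wide, 8 mm behind the pin, top 106 mm up, 98 mm under the ledge when in.
- eye_pin (a point): On the tray: the upright pin of its pull eye, at the eye's mid-height, 24 mm above the bench. The eye is a flat-lying steel ring, outside 43 mm, hole 27 mm (hole upright), 8 mm thick, its centre 55 mm from the pin on a 12 mm wide shank. It points out to -x, swivelled up to 40 degrees to either side; the angle is not reported. It stays where it is put: swinging it takes about 5 N at the ring.
- hook: Loose chip hook, about 160 g. Origin: on its axis at the underside of the round hand guard (52 mm diameter, 5 mm thick). +z up along the handle, the rod (8 mm diameter) runs down from the guard to a bend at z = -115 mm, turns there by 65 degrees and runs 20 mm on, towards -x and down, to its round end at x = -18, z = -123.5 mm (rod's axis).
- hook_grip (a point): Centre of the hook's square wooden handle, 22 x 22 mm, 85 mm long (43 mm down to the guard's top, 42 mm up), 48 mm above the hook's origin. Axes as the hook's.
- seat (a point): Fixed forked rest, left of the stand's open front: point midway between its two tines, level with their top, 150 mm above the bench, where the hook's guard sits (at the start too, hooked end towards the post). Tines 12 mm wide, 6 mm thick, 16 mm gap for the rod, along x from the open end at -37 mm (towards the stand) to a post at +40 mm; nothing of the rest is higher. Base 110 x 90 mm.
- bin: Loose blue open bin with slugs, 100 x 85 x 60 mm high, beside the rest, nearer to or farther from the robot. Origin under its centre. Bystander.
- spray: Loose blue spray can, 64 mm diameter, about 170 mm high, behind the stand's closed end. Origin under its centre. Bystander.
- oil: Loose white bottle with red cap, 68 mm diameter, about 150 mm high, behind the stand's closed end. Origin under its centre. Bystander.
- bracket: Loose steel angle bracket, foot 90 x 50 mm, upright 70 mm high at its origin end, on the far side of the space in front of the bay. Bystander.
- wrench: Loose spanner, 180 mm long, lying flat on the robot's side of the space in front of the bay, clear of the tray's way. Origin under its middle. Bystander.
- brush: Loose bench brush lying flat at the left of the bench. Bystander.
- driver: Loose screwdriver lying flat on the robot's side of the stand, to its right. Bystander.
There are look-alikes about, which are no part of the job. Of the things that look like the part that bears seat, the smaller one is meant.

How it is judged:
By the outcome, as a careful person would: the job done as asked, in the order asked, and still so for the second after the job is handed in, with the robot touching nothing.
It also fails if it takes over 61 s, if anything falls off the work surface, if the arm or the gripper's body presses on something with over 40 N, if the wrist force passes 120 N, or if a joint passes its speed limit or range.

## Working session

There is one attempt and no reset: what is moved stays moved. The work goes in short steps, Python scripts to look and compute and a shell command to move; the robot and the scene stay as the last step left them, time stands still between calls to the robot, and variables do not carry over. Pictures are saved under pics/ and viewed, about 8 in all and at most 12, crops included, and the job is handed in when it is done.

```bash
ls; mkdir -p pics
cat > h.py <<'E'
import numpy as np, cv2
from plant import bot, imaging, ticket
def K(c,shape=(420,560)):
    f=shape[0]/2/np.tan(np.radians(c["vertical_fov"])/2); return f
def proj(c,P):
    T=np.array(c["camera_from_world"]);P=np.atleast_2d(P);p=P@T[:3,:3].T+T[:3,3]
    s=p[:,:2]/p[:,2:];r2=(s**2).sum(1,keepdims=True);s=s*(1+c["k1"]*r2)
    return s*K(c)+[c["cx"],c["cy"]]
def ray(c,uv):
    d=(np.array(uv,float)-[c["cx"],c["cy"]])/K(c);s=d.copy()
    for _ in range(30): s=d/(1+c["k1"]*(s@s))
    T=np.array(c["camera_from_world"]);R=T[:3,:3]
    return -R.T@T[:3,3], R.T@np.array([*s,1])
def atz(c,uv,z):
    o,d=ray(c,uv);return o+d*(z-o[2])/d[2]
def tri(obs):
    A=np.zeros((3,3));b=np.zeros(3)
    for c,uv in obs:
        o,d=ray(c,uv);d/=np.linalg.norm(d);M=np.eye(3)-np.outer(d,d);A+=M;b+=M@o
    return np.linalg.solve(A,b)
E
python3 - <<'E'
from h import *
import json
print(bot.read_state(), bot.tip_extent)
for n in("scene","side","wrist"):
    c=imaging.get_calibration(n); im=imaging.grab_frame(n)
    cv2.imwrite(f"pics/{n}0.png",cv2.resize(im[:,:,::-1],None,fx=1.4,fy=1.4,interpolation=cv2.INTER_CUBIC))
    o,d=ray(c,[c["cx"],c["cy"]]);print(n,c["vertical_fov"],c["cx"],c["cy"],c["k1"],o.round(3),d.round(3))
E
```

```text
pics
{'time_s': 0.0, 'q': array([-2.15282980e-01,  3.81209706e-01,  1.29825031e+00, -4.13708887e-05,
        1.46356945e+00, -2.15295934e-01]), 'joint_velocities': array([-0.00098816,  0.00021486,  0.00148449,  0.0003871 ,  0.00210802,
       -0.00066642]), 'joint_torque': array([-6.18006070e-04, -4.37936819e+01, -2.24552107e+01,  7.13253510e-02,
        3.52583989e-02, -8.49877097e-05]), 'ee_pos': array([5.49962273e-01, 1.17353618e-05, 4.04133753e-01]), 'tcp_rot': array([-0.50029064,  0.50041532, -0.49957572,  0.49971781]), 'ft_force': array([-0.03137514,  0.65921088, -0.79603083]), 'moment': array([ 0.00124663, -0.02738688, -0.00487316]), 'opening': 0.08802144683676197} 0.166
scene 54.21075355337839 275.9287118641274 208.36230171447133 -0.025818592086016987 [1.238 0.194 1.015] [-0.613 -0.203 -0.764]
side 48.346854416555864 279.39496176450746 204.6866983311753 -0.13160937482189222 [-0.337 -0.36   1.255] [ 0.599  0.22  -0.77 ]
wrist 66.87721702223581 279.4225335286253 206.36186968199434 -0.022206706108820747 [0.549 0.068 0.384] [-0.002 -0.259 -0.966]
```

View pics/scene0.png

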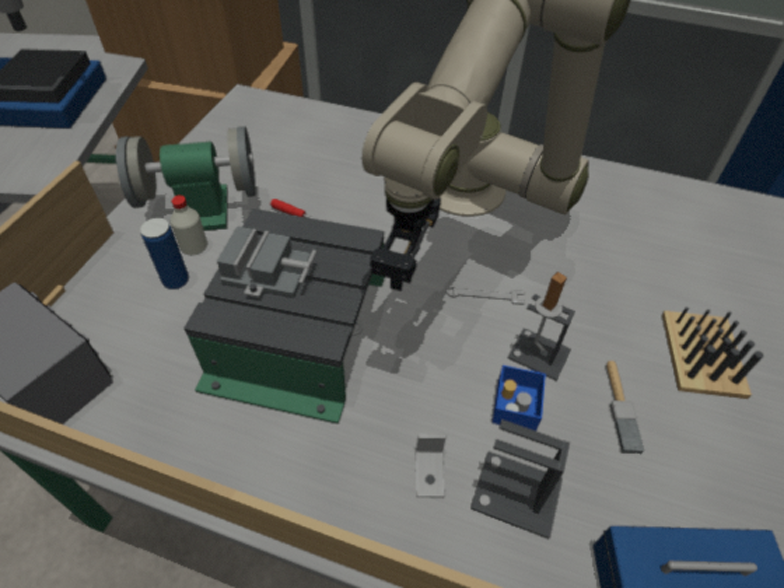

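View pics/side0.png

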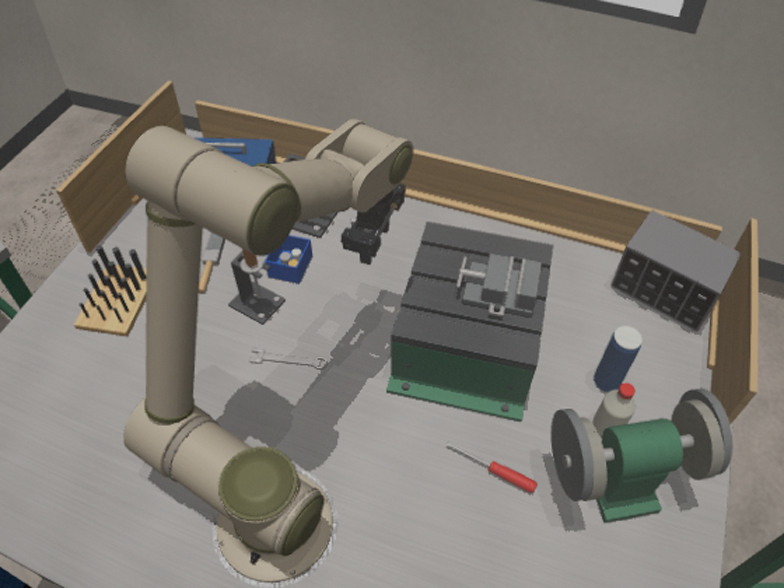

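The scene view shows the stand's front edge running from (384,238) to (346,357), and the hook on the small rest at about (550,312). In the side view the front edge runs from (425,225) to (391,336).

Run:
```python
from h import *
s=imaging.get_calibration("scene");d=imaging.get_calibration("side")
p=lambda c,u,v,z:print(c is s,(u,v),z,atz(c,[u/1.4,v/1.4],z).round(4))
for uv in[(384,236),(346,357),(189,327),(250,212)]:p(s,*uv,.165)
for uv in[(425,224),(391,338),(533,371),(553,244)]:p(d,*uv,.165)
print("guard");p(s,549,311,.153)
print("handle top");p(s,558,274,.24)
print("rest base");[p(s,*uv,.004) for uv in[(510,357),(556,375),(570,347),(527,332)]]
[p(d,*uv,.004) for uv in[(229,304),(264,321),(285,299)]]
print("wrench ends");p(s,448,292,.003);p(s,523,297,.003)
print("bracket");[p(s,*uv,.003) for uv in[(417,495),(444,494),(416,452)]]
print("bin");[p(s,*uv,.06) for uv in[(499,368),(544,371),(540,414),(493,408)]]
```

```text
True (384, 236) 0.165 [ 0.4119 -0.0878  0.165 ]
True (346, 357) 0.165 [ 0.7225 -0.05    0.165 ]
True (189, 327) 0.165 [ 0.7587 -0.3462  0.165 ]
True (250, 212) 0.165 [ 0.4407 -0.3889  0.165 ]
False (425, 224) 0.165 [ 0.7185 -0.0571  0.165 ]
False (391, 338) 0.165 [ 0.3841 -0.0964  0.165 ]
False (533, 371) 0.165 [ 0.4073 -0.3862  0.165 ]
False (553, 244) 0.165 [ 0.7626 -0.3545  0.165 ]
guard
True (549, 311) 0.153 [0.4861 0.2748 0.153 ]
handle top
True (558, 274) 0.24 [0.4697 0.2689 0.24  ]
rest base
True (510, 357) 0.004 [0.5088 0.2299 0.004 ]
True (556, 375) 0.004 [0.5209 0.3288 0.004 ]
True (570, 347) 0.004 [0.44  0.347 0.004]
True (527, 332) 0.004 [0.4315 0.2522 0.004 ]
False (229, 304) 0.004 [0.4452 0.3481 0.004 ]
False (264, 321) 0.004 [0.4297 0.2434 0.004 ]
False (285, 299) 0.004 [0.508  0.2261 0.004 ]
wrench ends
True (448, 292) 0.003 [0.3784 0.0588 0.003 ]
True (523, 297) 0.003 [0.3344 0.2257 0.003 ]
bracket
True (417, 495) 0.003 [0.8553 0.1316 0.003 ]
True (444, 494) 0.003 [0.8376 0.1766 0.003 ]
True (416, 452) 0.003 [0.778  0.1056 0.003 ]
bin
True (499, 368) 0.06 [0.582  0.2125 0.06  ]
True (544, 371) 0.06 [0.5592 0.2976 0.06  ]
True (540, 414) 0.06 [0.6558 0.3058 0.06  ]
True (493, 408) 0.06 [0.6727 0.2204 0.06  ]
```

View pics/wrist0.png

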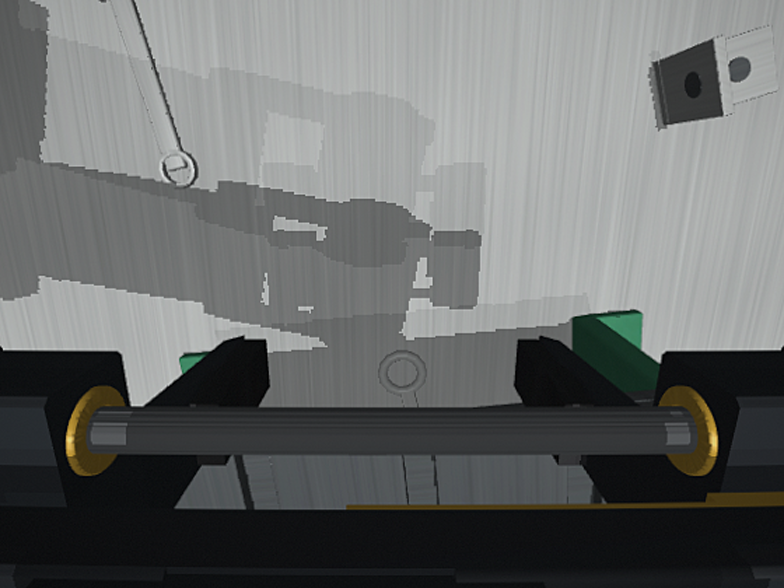

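Wrist view: the pull eye is already visible as a ring centred at (402,372), with the shank going down to about (412,410). The wrench's ring end is at (180,168) and the bracket is at the upper right.

Run:
```python
from h import *
w=imaging.get_calibration("wrist")
for n,uv,z in[("ring",(402,372),.028),("ringL",(378,371),.028),("ringR",(427,371),.028),("shank",(411,404),.028),("wrench",(180,168),.003),("br",(655,128),.07),("br",(726,115),.07),("br",(716,40),.07),("br",(652,55),.07),("wallfar front",(575,318),.165)]:
    print(n,atz(w,[uv[0]/1.4,uv[1]/1.4],z).round(4))
im=imaging.grab_frame("wrist")[225:345,220:360]
cv2.imwrite("pics/ring.png",cv2.resize(im[:,:,::-1],None,fx=5,fy=5,interpolation=cv2.INTER_CUBIC))
s=imaging.grab_frame("scene")[165:285,340:430]
cv2.imwrite("pics/hook.png",cv2.resize(s[:,:,::-1],None,fx=5,fy=5,interpolation=cv2.INTER_CUBIC))
```

```text
ring [ 0.5583 -0.1026  0.028 ]
ringL [ 0.5374 -0.1017  0.028 ]
ringR [ 0.58   -0.1016  0.028 ]
shank [ 0.5665 -0.1337  0.028 ]
wrench [0.3733 0.0695 0.003 ]
br [0.7258 0.0955 0.07  ]
br [0.7729 0.1043 0.07  ]
br [0.7582 0.1498 0.07  ]
br [0.7175 0.1403 0.07  ]
wallfar front [ 0.6445 -0.0065  0.165 ]
```

View pics/hook.png

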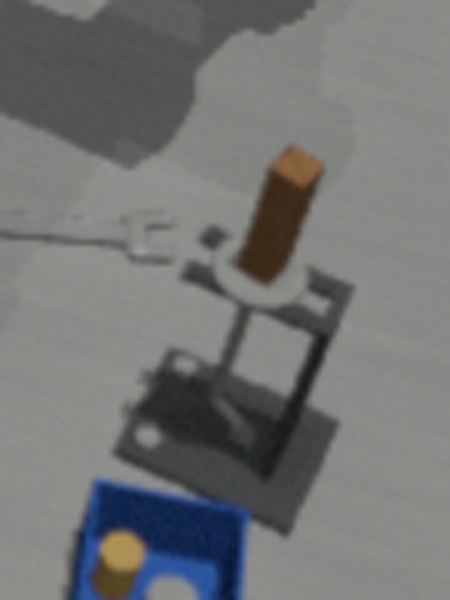

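The crop shows the handle's top at about (298,166) and the guard's centre at about (260,270) in crop pixels. The hooked end points towards the post, away from the stand.

```bash
cat >> h.py <<'E'
from scipy.spatial.transform import Rotation as Ro
def pose():
    s=bot.read_state(); return np.array(s["ee_pos"]),Ro.from_quat(s["tcp_rot"]),s
def delta(p,R):
    p0,R0,_=pose(); print("shift mm",(R0.inv().apply(np.array(p)-p0)*1e3).round(1),"rotvec deg",np.degrees((R0.inv()*R).as_rotvec()).round(2))
def Rdown(jaw): # tool x down, tool z along jaw (world xy)
    z=np.array([*jaw,0.])/np.linalg.norm(jaw);x=np.array([0,0,-1.]);return Ro.from_matrix(np.c_[x,np.cross(z,x),z])
E
python3 - <<'E'
from h import *
p,R,s=pose();print(R.as_matrix().round(3))
c=imaging.get_calibration("scene")
for uv,z in[((260,270),.155),((298,166),.24)]:print(atz(c,[uv[0]/5+340,uv[1]/5+165],z).round(4))
delta([.478,.36,.404],Rdown([1,0])); delta([.478,.36,.404],Rdown([-1,0]))
E
```

```text
[[-0.    -0.001  1.   ]
 [-1.     0.    -0.   ]
 [-0.    -1.    -0.001]]
[0.4771 0.2725 0.155 ]
[0.4774 0.2726 0.24  ]
shift mm [-360.     0.6  -72. ] rotvec deg [ 3.000e-02 -3.000e-02  8.999e+01]
shift mm [-360.     0.6  -72. ] rotvec deg [-1.2727e+02 -1.2725e+02 -4.0000e-02]
```

```bash
python3 - <<'E'
s=open('h.py').read()
s=s[:s.index("def Rdown")]+'''def Rdown(jaw,tilt=0.): # tool y down, z along jaw; tilt deg about tool x
    z=np.array([*jaw,0.])/np.linalg.norm(jaw);y=np.array([0,0,-1.]);return Ro.from_matrix(np.c_[np.cross(y,z),y,z])*Ro.from_rotvec([np.radians(tilt),0,0])
'''
open('h.py','w').write(s)
E
python3 -m crank '[[-50,-12,-28,0,0,0],[-50,-12,-28,0,0,0],[-50,-12,-28,0,0,0],[-50,-12,-28,0,0,0],[-50,-12,-28,0,0,0]]'
python3 -m crank '[[0,0,0,0,-10,0],[0,0,0,0,-10,0],[0,0,0,0,-10,0],[0,0,0,0,-10,0],[0,0,0,0,-10,0]]'
python3 -m crank '[[0,0,0,0,-10,0],[0,0,0,0,-10,0],[0,0,0,0,-10,0],[0,0,20,0,0,0],[0,0,0,0,0,0]]'
python3 - <<'E'
from h import *
p,R,s=pose();print(p,R.as_matrix().round(3),s["q"],s["time_s"])
c=imaging.get_calibration("wrist");im=imaging.grab_frame("wrist")
print(proj(c,[[.477,.2726,.24],[.477,.2726,.155]])*1.4)
cv2.imwrite("pics/w1.png",cv2.resize(im[:,:,::-1],None,fx=1.4,fy=1.4,interpolation=cv2.INTER_CUBIC))
np.save("w1.npy",c,allow_pickle=True)
E
```

```text
time_s: 0.88
ee_pos: [0.4088, 0.2514, 0.4652]
tcp_rot: [0.5, -0.5, 0.5, -0.5]
ft_force: [0.6, 0.5, -0.5]
opening: 0.0881
time_s: 1.5
ee_pos: [0.4099, 0.25, 0.4647]
tcp_rot: [0.665, -0.24, 0.24, -0.665]
ft_force: [-0.2, -0.8, 0.2]
opening: 0.0883
time_s: 2.12
ee_pos: [0.4136, 0.2709, 0.4645]
tcp_rot: [-0.704, 0.062, -0.062, 0.704]
ft_force: [-0.2, -0.5, 0.2]
opening: 0.088
[0.41362003 0.27088656 0.464485  ] [[ 0.985 -0.     0.175]
 [-0.175  0.     0.985]
 [-0.    -1.     0.   ]] [ 3.39845417e-01  2.43365174e-01  1.32690109e+00  2.00642740e-04
  1.57154417e+00 -1.05467306e+00] 2.125
[[413.57708513 428.27321623]
 [407.68943185 360.5316334 ]]
```

View pics/w1.png

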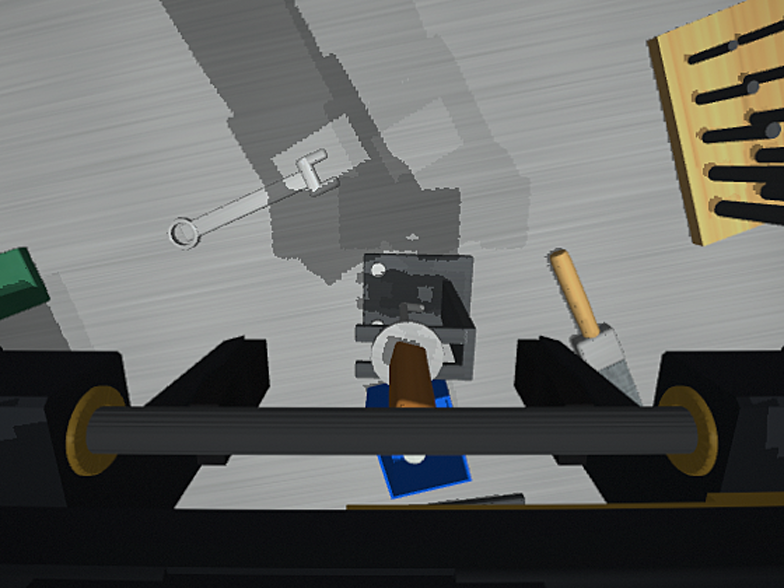

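Wrist view: the guard is at (407,357) with the handle leaning slightly right, both as predicted. The rest's tines lie along the image rows, so the yaw is right.

Run:
```python
from h import *
delta([.477,.2726,.345],Rdown([.175,.985]))
```

```text
shift mm [ 62.2 119.5  13.3] rotvec deg [ 0.02 -0.   -0.02]
```

```bash
python3 -m crank '[[31,0,7,0,0,0],[31,0,6.5,0,0,0],[0,0,0,0,0,0],[0,50,0,0,0,0],[0,40,0,0,0,0]]'
python3 -m crank '[[0,29.5,0,0,0,0],[0,0,0,0,0,0],[0,0,0,0,0,0],[0,0,0,0,0,0],[0,0,0,0,0,0]]'
python3 -m crank '[[0,0,0,0,0,0],[0,0,0,0,0,0],[0,0,0,0,0,0],[0,0,0,0,0,0],[0,0,0,0,0,0]]' 0 60
python3 -m crank '[[0,0,0,0,0,0],[0,0,0,0,0,0],[0,0,0,0,0,0],[0,0,0,0,0,0],[0,0,0,0,0,0]]'
```

```text
time_s: 2.8
ee_pos: [0.4758, 0.2722, 0.3735]
tcp_rot: [0.704, -0.062, 0.062, -0.704]
ft_force: [0.7, -0.2, -0.8]
opening: 0.088
time_s: 3.42
ee_pos: [0.4768, 0.2722, 0.3461]
tcp_rot: [-0.704, 0.061, -0.062, 0.705]
ft_force: [0.5, 0.2, -0.4]
opening: 0.0884
time_s: 4.05
ee_pos: [0.4769, 0.2722, 0.3452]
tcp_rot: [-0.704, 0.062, -0.062, 0.704]
ft_force: [-0.1, 0.3, -0.1]
opening: 0.0401
time_s: 4.68
ee_pos: [0.4769, 0.2722, 0.3452]
tcp_rot: [-0.704, 0.062, -0.062, 0.704]
ft_force: [1.5, 0.4, -0.4]
opening: 0.0217
```

```bash
python3 -m crank '[[0,-6,0,0,0,0],[0,-10,0,0,0,0],[0,0,-30,0,0,0],[0,0,-40,0,0,0],[0,0,-30,0,0,0]]'
cat > hook.py <<'E'
from h import *
C=np.array([.5583,-.1026]); u=np.array([-.12,.993,0]);u/=np.linalg.norm(u)
def tgt(C,zb,tilt,off=0.,u=u):
    R=Rdown(u[:2],-tilt); leg=R.apply([0,.0085,.018])
    b=np.array([*C,0])-np.array([leg[0],leg[1],0])/2+u*off; b[2]=zb
    return b-R.apply([0,.310,0]),R
E
python3 - <<'E'
from hook import *
print(pose()[0])
for z in(.065,.03):
    p,R=tgt(C,z,40);print(p);delta(p,R)
E
```

```text
time_s: 5.3
ee_pos: [0.4591, 0.1726, 0.362]
tcp_rot: [-0.704, 0.061, -0.062, 0.704]
ft_force: [0.9, -0.6, -1.9]
opening: 0.0223
[0.45913653 0.17261517 0.36198302]
[0.53489306 0.09109242 0.30247378]
shift mm [ 88.7  59.6 -67.1] rotvec deg [-39.71 -16.22  -5.86]
[0.53489306 0.09109242 0.26747378]
shift mm [ 88.7  94.6 -67.1] rotvec deg [-39.71 -16.22  -5.86]
```

View pics/ring.png

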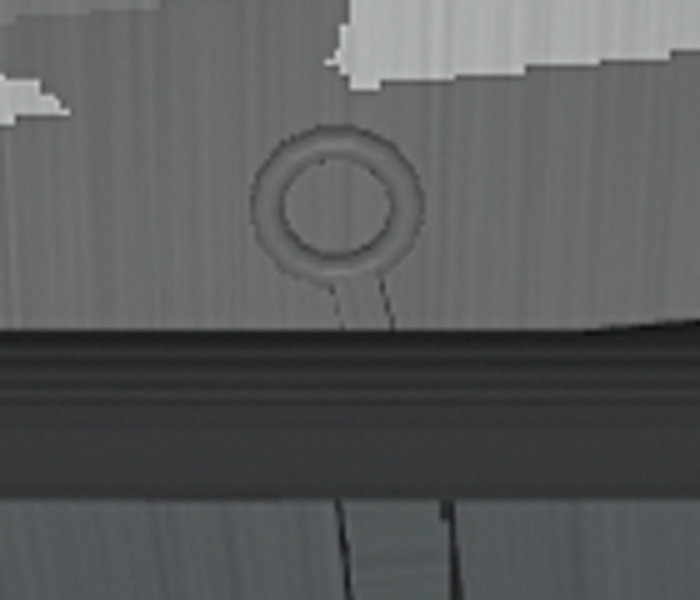

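Ring crop: the ring centre at (338,204) agrees with my estimate, and the shank leans slightly right of straight back.

```bash
python3 -m crank '[[45,-10,0,0,0,0],[44,0,0,0,0,0],[0,0,0,0,-8.5,0],[0,0,0,0,-8.5,0],[0,0,0,-10,0,0]]'
python3 -m crank '[[0,0,0,-10,0,0],[0,0,0,-10,0,0],[0,0,0,-10,0,0],[0,0,0,0,0,0],[0,0,0,0,0,0]]'
python3 - <<'E'
from hook import *
p0,R0,s=pose();print(p0,s["q"].round(2))
p,R=tgt(C,.065,40);delta(p,R);print(R0.as_matrix().round(3))
E
```

```text
time_s: 5.92
ee_pos: [0.5473, 0.1578, 0.3718]
tcp_rot: [0.766, 0.047, -0.039, -0.64]
ft_force: [-0.2, -0.1, -1.9]
opening: 0.0218
time_s: 6.55
ee_pos: [0.5471, 0.1583, 0.3716]
tcp_rot: [0.904, 0.055, -0.026, -0.424]
ft_force: [-0.0, 0.1, -1.7]
opening: 0.0216
[0.54713744 0.15829878 0.37155001] [ 0.17  0.48  1.3  -0.7   1.45 -1.4 ]
shift mm [-20.3  94.8  -5.9] rotvec deg [-0.21  0.05  0.08]
[[ 0.993  0.078 -0.093]
 [ 0.122 -0.635  0.763]
 [ 0.    -0.768 -0.64 ]]
```

```bash
python3 -m crank '[[-20,0,-6,0,0,0],[0,35,0,0,0,0],[0,35,0,0,0,0],[0,25,0,0,0,0],[0,0,0,0,0,0]]'
python3 - <<'E'
from hook import *
p0,R0,s=pose();print(p0,s["ft_force"].round(1))
delta(*tgt(C,.065,40))
tip=p0+R0.apply([0,.3185,.018]);bend=p0+R0.apply([0,.310,0]);print(tip,bend)
for n in("side","scene"):
    c=imaging.get_calibration(n);im=imaging.grab_frame(n);q=proj(c,[tip,bend,[*C,.024]]);print(n,q)
c=imaging.get_calibration("wrist");im=imaging.grab_frame("wrist");print((proj(c,[tip,bend,[*C,.028]])*1.4).round())
cv2.imwrite("pics/w2.png",cv2.resize(im[:,:,::-1],None,fx=1.4,fy=1.4,interpolation=cv2.INTER_CUBIC))
E
```

```text
time_s: 7.18
ee_pos: [0.5353, 0.0897, 0.3017]
tcp_rot: [0.904, 0.054, -0.026, -0.423]
ft_force: [-0.7, 1.0, -0.5]
opening: 0.0218
[0.53534401 0.08971503 0.30165401] [-0.7  1.  -0.5]
shift mm [-0.3 -1.5  0.6] rotvec deg [-0.12  0.04 -0.11]
[ 0.55757205 -0.09937754  0.04569275] [ 0.55860353 -0.10767739  0.06375649]
side [[298.58580186 221.99096195]
 [301.32366375 219.05831475]
 [299.34456293 226.11281996]]
scene [[253.98527609 228.95279506]
 [251.04162276 224.72209781]
 [253.10638956 233.22380261]]
[[416. 268.]
 [390. 270.]
 [427. 263.]]
```

View pics/w2.png

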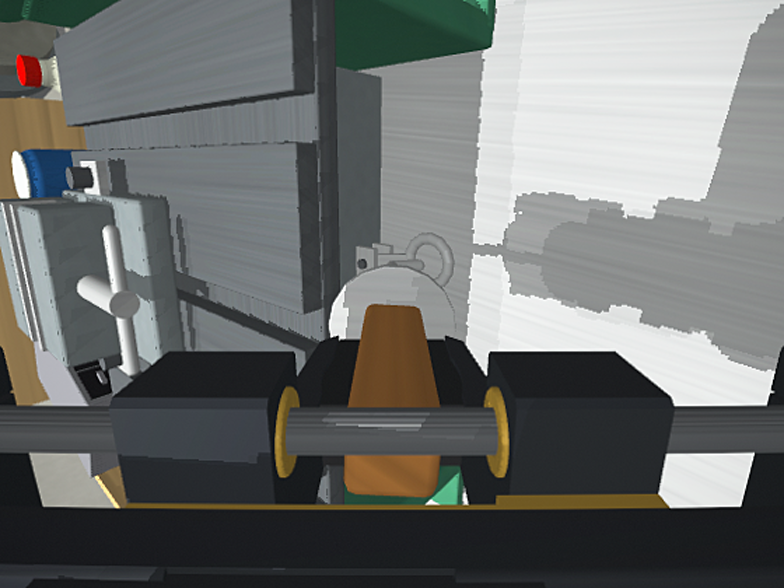

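Wrist view: the ring is at about (430,258), against a predicted (427,263). The leg tip sits just in front of its lower edge, at (390–424,264). I will correct the centre from this closer look.

Run:
```python
from hook import *
c=imaging.get_calibration("wrist")
print(atz(c,[430/1.4,258/1.4],.028))
im=imaging.grab_frame("wrist")[150:210,250:340]
cv2.imwrite("pics/w2c.png",cv2.resize(im[:,:,::-1],None,fx=8,fy=8,interpolation=cv2.INTER_CUBIC))
```

```text
[ 0.55405283 -0.10035972  0.028     ]
```

View pics/w2c.png

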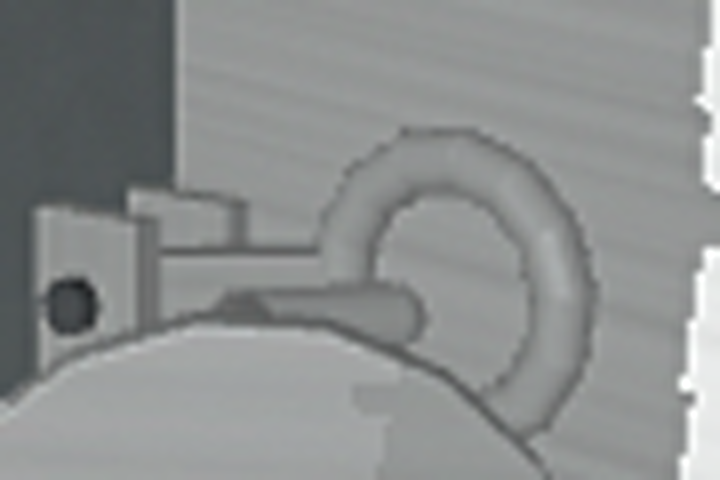

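```bash
python3 -m crank '[[0,7.7,6.4,0,0,0],[0,5,4.2,0,0,0],[0,4,3.3,0,0,0],[0,0,0,0,0,0],[0,0,0,0,0,0]]'
python3 -m crank '[[0,3,2.5,0,0,0],[0,3,2.5,0,0,0],[0,3,2.5,0,0,0],[0,0,0,0,0,0],[0,0,0,0,0,0]]'
python3 - <<'E'
from hook import *
p0,R0,s=pose()
tip=p0+R0.apply([0,.3185,.018]);bend=p0+R0.apply([0,.310,0]);print(tip,bend,s["ft_force"],s["moment"])
im=imaging.grab_frame("wrist")[150:210,250:340]
cv2.imwrite("pics/w3c.png",cv2.resize(im[:,:,::-1],None,fx=8,fy=8,interpolation=cv2.INTER_CUBIC))
E
```

```text
time_s: 8.0
ee_pos: [0.5354, 0.0906, 0.2807]
tcp_rot: [0.905, 0.055, -0.026, -0.422]
ft_force: [0.7, 0.6, -1.2]
opening: 0.0219
time_s: 8.62
ee_pos: [0.5354, 0.0906, 0.2689]
tcp_rot: [0.905, 0.055, -0.026, -0.422]
ft_force: [0.8, -0.0, -2.4]
opening: 0.0216
[ 0.55865729 -0.09895914  0.01339795] [ 0.55967042 -0.10722139  0.03147995] [ 0.83239687 -0.00661812 -2.37542379] [0.52421015 0.02283331 0.02017   ]
```

View pics/w3c.png

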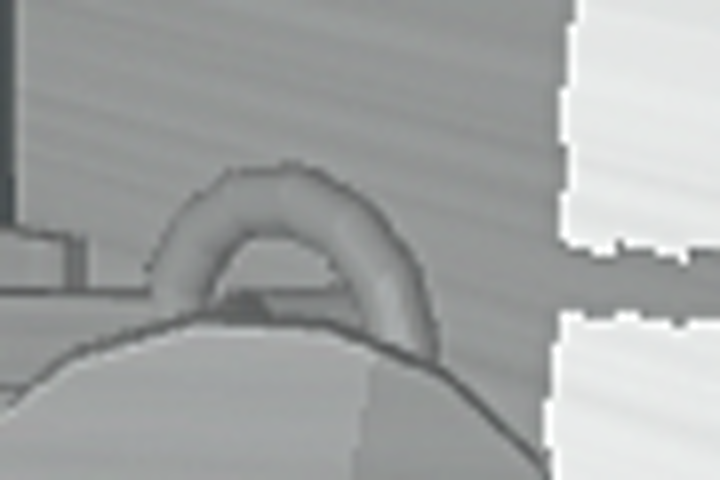

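The crop shows the leg inside the hole, its tip hidden below the ring's outer rim. The force is small, so the eye is hooked and I'll pull.

```bash
python3 -m crank '[[0,-3.2,3.8,0,0,0],[0,-3.2,3.8,0,0,0],[0,-3.2,3.8,0,0,0],[0,-3.2,3.8,0,0,0],[0,-3.2,3.8,0,0,0]]'
python3 -m crank '[[0,-3.9,4.6,0,0,0],[0,-3.9,4.6,0,0,0],[0,-3.9,4.6,0,0,0],[0,-3.9,4.6,0,0,0],[0,-3.9,4.6,0,0,0]]'
python3 -c "
from h import *
s=bot.read_state();print(s['ft_force'].round(1),s['moment'].round(2))"
```

```text
time_s: 9.3
ee_pos: [0.5323, 0.1156, 0.269]
tcp_rot: [0.905, 0.055, -0.026, -0.422]
ft_force: [2.4, -2.9, -3.2]
opening: 0.0219
time_s: 9.93
ee_pos: [0.5286, 0.1456, 0.2691]
tcp_rot: [0.905, 0.055, -0.026, -0.422]
ft_force: [2.4, -2.5, -3.6]
opening: 0.0216
[ 2.4 -2.5 -3.6] [ 0.17 -0.51  0.35]
```

```bash
python3 -m crank '[[0,-5.1,6.1,0,0,0],[0,-5.1,6.1,0,0,0],[0,-5.1,6.1,0,0,0],[0,-5.1,6.1,0,0,0],[0,-5.1,6.1,0,0,0]]'
python3 -m crank '[[0,-1.9,2.3,0,0,0],[0,-1.9,2.3,0,0,0],[0,-1.9,2.3,0,0,0],[0,0,0,0,0,0],[0,0,0,0,0,0]]'
python3 - <<'E'
from hook import *
p0,R0,s=pose()
print((p0+R0.apply([0,.310,0])),s["ft_force"],s["moment"])
E
```

```text
time_s: 10.55
ee_pos: [0.5238, 0.1851, 0.2691]
tcp_rot: [0.905, 0.056, -0.026, -0.422]
ft_force: [3.6, -2.3, -2.6]
opening: 0.022
time_s: 11.18
ee_pos: [0.5226, 0.1935, 0.269]
tcp_rot: [0.905, 0.055, -0.026, -0.422]
ft_force: [0.8, -2.0, -1.9]
opening: 0.0213
[ 0.54682475 -0.00419471  0.03143774] [ 0.79787468 -1.95168223 -1.91071145] [ 0.48859086 -0.297308    0.18239461]
```

```bash
python3 -m crank '[[0,-1.9,2.3,0,0,0],[0,-1.3,1.5,0,0,0],[0,-1.3,1.5,0,0,0],[0,0,0,0,0,0],[0,0,0,0,0,0]]'
python3 -m crank '[[0,-1.3,1.5,0,0,0],[0,-1.3,1.5,0,0,0],[0,-1.3,1.5,0,0,0],[0,0,0,0,0,0],[0,0,0,0,0,0]]'
```

```text
time_s: 11.8
ee_pos: [0.5219, 0.2, 0.2686]
tcp_rot: [0.905, 0.055, -0.026, -0.421]
ft_force: [2.9, -7.3, -6.4]
opening: 0.022
time_s: 12.42
ee_pos: [0.5216, 0.2037, 0.2669]
tcp_rot: [0.906, 0.054, -0.028, -0.419]
ft_force: [6.8, -26.3, -19.2]
opening: 0.0221
```

The force rose to about 27 N after roughly 113 mm of pull, so the tray is at its stop. Backing off to the middle of the hole.

```bash
python3 -m crank '[[0,3.2,-3.8,0,0,0],[0,3.2,-3.8,0,0,0],[0,3.2,-3.8,0,0,0],[0,0,0,0,0,0],[0,0,0,0,0,0]]'
python3 - <<'E'
from hook import *
p0,R0,s=pose()
print(p0,p0+R0.apply([0,.310,0]),s["ft_force"],s["moment"],R0.as_matrix().round(3))
im=imaging.grab_frame("wrist")
cv2.imwrite("pics/w4.png",cv2.resize(im[:,:,::-1],None,fx=1.4,fy=1.4,interpolation=cv2.INTER_CUBIC))
E
```

```text
time_s: 13.05
ee_pos: [0.5228, 0.1917, 0.2691]
tcp_rot: [0.905, 0.055, -0.026, -0.422]
ft_force: [-0.1, 0.3, -2.1]
opening: 0.0217
[0.52278989 0.1917219  0.26914475] [ 0.54712328 -0.00600347  0.03163145] [-0.13234126  0.27462717 -2.10842574] [ 0.51137722 -0.02779235 -0.01904143] [[ 0.993  0.078 -0.093]
 [ 0.122 -0.638  0.76 ]
 [ 0.    -0.766 -0.643]]
```

View pics/w4.png

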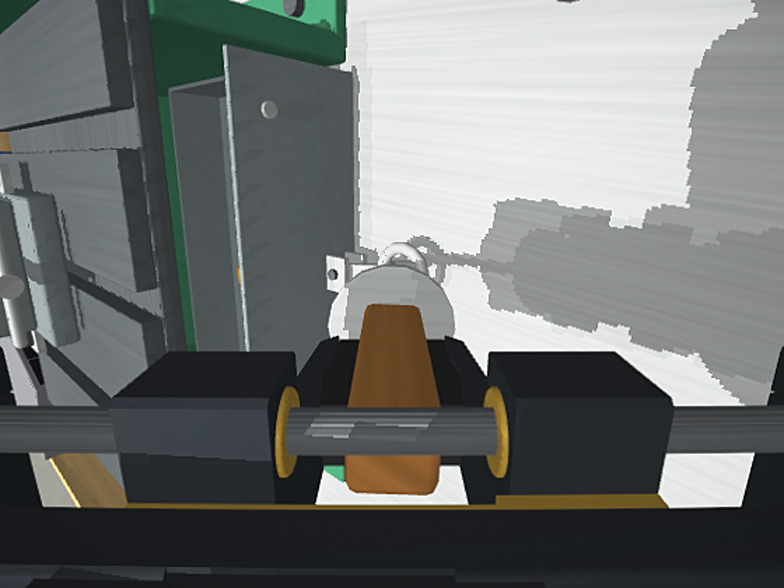

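The tray is drawn well out and the hook is free in the eye at (400,255), with no load on it. Lifting straight up.

```bash
python3 -m crank '[[0,-3.8,-3.2,0,0,0],[0,-3.8,-3.2,0,0,0],[0,-3.8,-3.2,0,0,0],[0,-3.8,-3.2,0,0,0],[0,0,0,0,0,0]]'
python3 -c "
from h import *
s=bot.read_state();print(s['ft_force'].round(1),s['moment'].round(2))"
```

```text
time_s: 13.72
ee_pos: [0.5229, 0.1915, 0.2894]
tcp_rot: [0.905, 0.056, -0.025, -0.422]
ft_force: [0.0, 0.2, -1.2]
opening: 0.0218
[ 0.   0.2 -1.2] [ 0.55 -0.04  0.03]
```

```bash
python3 -m crank '[[0,-15,-12.6,0,0,0],[0,-33,-27.7,0,0,0],[0,-33,-27.7,0,0,0],[0,-20,-16.8,0,0,0],[0,0,0,10,0,0]]'
python3 -m crank '[[0,0,0,10,0,0],[0,0,0,10,0,0],[0,0,0,10,0,0],[0,0,0,0,8.5,0],[0,0,0,0,8.5,0]]'
python3 -m crank '[[0,0,0,0,0,0],[0,0,0,0,0,0],[0,0,0,0,0,0],[0,0,0,0,0,0],[0,0,0,0,0,0]]'
python3 - <<'E'
from h import *
p0,R0,s=pose();T=np.array([.4769,.2722,.3452]);R=Rdown([.1752,.9845])
print(p0,s["q"].round(2));delta(T+[0,0,.01]-R.apply([0,0,.095]),R);delta(T,R)
c=imaging.get_calibration("side");h=p0+R0.apply([0,.1525,0])
for n in("scene","side"):
    c=imaging.get_calibration(n);im=imaging.grab_frame(n)
    q=proj(c,[p0+R0.apply([0,.195,0]),p0+R0.apply([0,.31,0]),p0+R0.apply([0,.3185,.018])]);print(n,q.round(1))
    if n=="scene":
        a=im[150:290,300:470];cv2.imwrite("pics/s5.png",cv2.resize(a[:,:,::-1],None,fx=4,fy=4,interpolation=cv2.INTER_CUBIC))
E
```

```text
time_s: 14.35
ee_pos: [0.5224, 0.1918, 0.4239]
tcp_rot: [0.863, 0.054, -0.029, -0.501]
ft_force: [0.1, 0.2, -3.0]
opening: 0.0213
time_s: 14.98
ee_pos: [0.5227, 0.1912, 0.422]
tcp_rot: [0.704, -0.063, 0.063, -0.704]
ft_force: [-0.0, 0.5, -1.4]
opening: 0.0219
time_s: 15.6
ee_pos: [0.5229, 0.1914, 0.4208]
tcp_rot: [0.704, -0.061, 0.061, -0.704]
ft_force: [-0.5, -0.8, -1.8]
opening: 0.0216
[0.52293339 0.19143776 0.42078095] [ 0.14  0.38  1.25 -0.    1.51 -1.26]
shift mm [-59.5  65.6 -23.4] rotvec deg [ 0.    0.12 -0.01]
shift mm [-59.3  75.6  71.6] rotvec deg [ 0.    0.12 -0.01]
scene [[363.7 206.4]
 [356.4 233.5]
 [362.  237.9]]
side [[207.2 168. ]
 [211.2 192.7]
 [207.  192.3]]
```

View pics/s5.png

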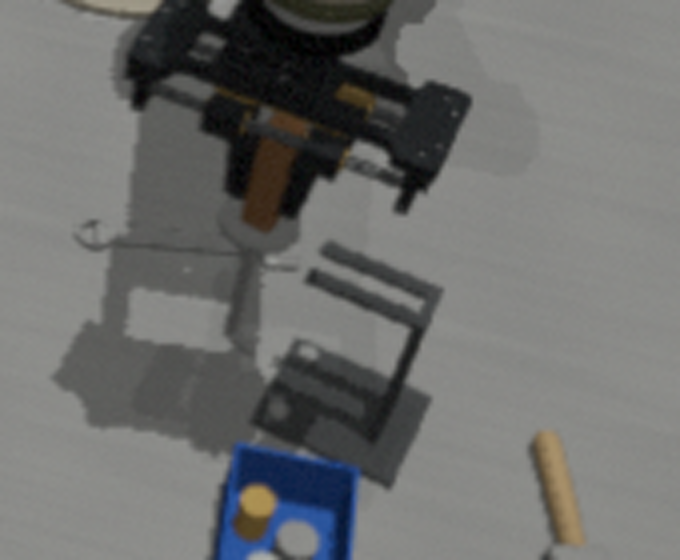

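The crop shows the hook still straight in the grip: guard at (259,230) and leg end at (248,352), as predicted. The fork is open and unmoved, so I'll return along the reverse of the way it came out.

```bash
python3 -m crank '[[-30,0,-12,0,0,0],[-29.4,0,-11.4,0,0,0],[0,0,0,0,0,0],[0,40,0,0,0,0],[0,25.6,0,0,0,0]]'
python3 -m crank '[[0,0,0,0,0,0],[0,0,0,0,0,0],[0,0,10,0,0,0],[0,0,15,0,0,0],[0,0,15,0,0,0]]'
python3 - <<'E'
from h import *
T=np.array([.4769,.2722,.3452]);delta(T+[0,0,.01],Rdown([.1752,.9845]));print(bot.read_state()["ft_force"].round(1))
E
```

```text
time_s: 16.32
ee_pos: [0.4609, 0.1787, 0.3539]
tcp_rot: [0.704, -0.062, 0.062, -0.704]
ft_force: [0.5, 0.5, -1.3]
opening: 0.0221
time_s: 16.95
ee_pos: [0.4675, 0.2194, 0.3555]
tcp_rot: [-0.704, 0.061, -0.062, 0.705]
ft_force: [0.4, 0.4, -1.7]
opening: 0.0218
shift mm [ 0.1  0.4 53.6] rotvec deg [-0.02  0.11  0.04]
[ 0.4  0.4 -1.7]
```

```bash
python3 -m crank '[[0,0,20,0,0,0],[0,0,20,0,0,0],[0,0,13.5,0,0,0],[0,0,0,0,0,0],[0,0,0,0,0,0]]'
python3 -m crank '[[0,5,0,0,0,0],[0,3,0,0,0,0],[0,1.5,0,0,0,0],[0,0,0,0,0,0],[0,0,0,0,0,0]]'
python3 - <<'E'
from h import *
T=np.array([.4769,.2722,.3452]);delta(T,Rdown([.1752,.9845]));print(bot.read_state()["ft_force"].round(1))
E
```

```text
time_s: 17.58
ee_pos: [0.4766, 0.2706, 0.3551]
tcp_rot: [0.705, -0.062, 0.062, -0.704]
ft_force: [0.5, -1.2, -1.4]
opening: 0.0212
time_s: 18.2
ee_pos: [0.4766, 0.2708, 0.3458]
tcp_rot: [-0.704, 0.062, -0.062, 0.704]
ft_force: [-0.5, -0.1, -2.3]
opening: 0.0217
shift mm [0.  0.6 1.5] rotvec deg [-0.    0.09  0.01]
[-0.5 -0.1 -2.3]
```

```bash
python3 -m crank '[[0,0,1.4,0,0,0],[0,0.8,0,0,0,0],[0,0.3,0,0,0,0],[0,0,0,0,0,0],[0,0,0,0,0,0]]'
python3 -m crank '[[0,0,0,0,0,0],[0,0,0,0,0,0],[0,0,0,0,0,0],[0,0,0,0,0,0],[0,0,0,0,0,0]]' 60 10
python3 -m crank '[[0,0,0,0,0,0],[0,0,0,0,0,0],[0,-20,0,0,0,0],[0,-40,0,0,0,0],[0,-50,0,0,0,0]]' 85
python3 -m crank '[[-50,-15,0,0,0,0],[-50,0,0,0,0,0],[-50,0,0,0,0,0],[0,0,0,0,0,0],[0,0,0,0,0,0]]'
python3 - <<'E'
from h import *
C=np.array([.5583,-.1026])
print(pose()[0])
a=imaging.grab_frame("scene")[130:410,100:480];cal=imaging.get_calibration("scene")
q=proj(cal,[[.4769,.2722,.24],[.4769,.2722,.155]]);print((q-[100,130])*2.1)
cv2.imwrite("pics/s6.png",cv2.resize(a[:,:,::-1],None,fx=2.1,fy=2.1,interpolation=cv2.INTER_CUBIC))
E
```

```text
time_s: 18.82
ee_pos: [0.4768, 0.2722, 0.3454]
tcp_rot: [-0.704, 0.061, -0.062, 0.705]
ft_force: [-1.1, -0.7, 5.1]
opening: 0.0216
time_s: 19.45
ee_pos: [0.4768, 0.2722, 0.3445]
tcp_rot: [0.704, -0.062, 0.062, -0.704]
ft_force: [-0.0, 0.4, -0.3]
opening: 0.0597
time_s: 20.08
ee_pos: [0.4768, 0.2721, 0.4553]
tcp_rot: [0.705, -0.062, 0.061, -0.704]
ft_force: [0.4, 0.1, -0.2]
opening: 0.0851
time_s: 20.7
ee_pos: [0.3295, 0.2982, 0.4698]
tcp_rot: [-0.704, 0.061, -0.062, 0.704]
ft_force: [-0.0, 0.4, -0.3]
opening: 0.0849
[0.32948855 0.29820563 0.46976095]
[[628.88955228 142.84948195]
 [612.95547257 186.70617349]]
```

View pics/s6.png

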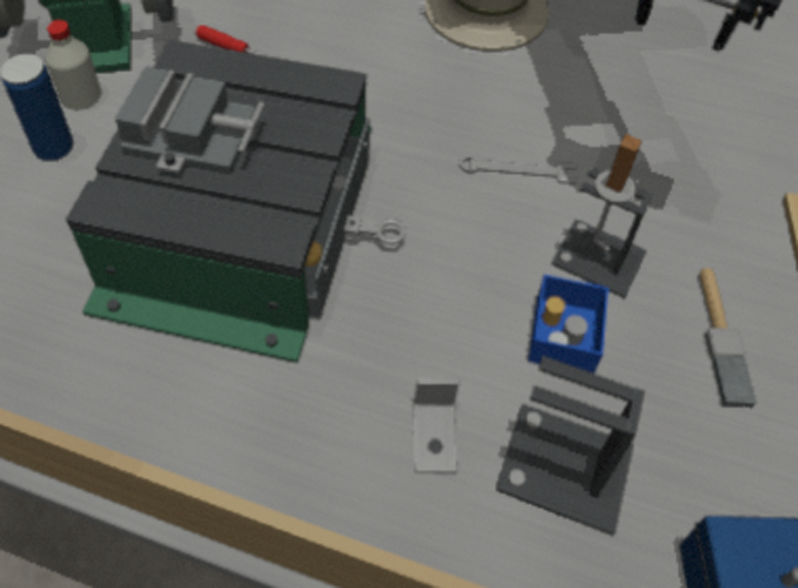

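The hook hangs upright in the fork at (615,185), the tray is out with its eye at (391,233), and the bystanders stand where they were. A quick numeric check of the eye before handing in.

Run:
```python
from h import *
c=imaging.get_calibration("scene")
r=atz(c,[391/2.1+100,233/2.1+130],.024)
u=np.array([-.12,.993]);print(r,(r[:2]-[.5583,-.1026])@u,(r[:2]-[.5525,-.0755])@u)
print(bot.read_state()["ft_force"].round(1)); ticket.finish_job()
```

```text
[5.51872123e-01 8.31063082e-05 2.40000000e-02] 0.10273566975978753 0.07512936975978753
[-0.9  0.5  0.3]
the job is handed in; nothing more can be done
```

I drew the tray out to its stop with the chip hook, hung the hook back in the fork of its rest, and handed the job in at about 21 s of the 61 s allowed.

- **Pull:** I took the hook off its rest, tilted it 40° to reach in under the ledge, and set its end down into the eye. The pull ran at about 3–5 N, then rose to about 27 N at the stop. I then unhooked without touching the tray with the gripper.
- **Tray at its stop:** In the last picture the eye's centre had moved about 103 mm and lay about 75 mm out from the stand's front edge. That matches the stop position (20 + 55 mm). The tray started about 7.5 mm out.
- **Hook in its rest:** The last picture shows it upright in the fork, matching its first position to within a pixel or two.
- **Rest of the bench:** The bystanders look unmoved in that same picture. I checked them by eye and did not measure them.
- **Robot:** The arm is clear of everything, and its force reading is about zero.

The stop is inferred from the force and the distance, since the tray reports nothing itself. No check failed or disagreed by more than 2–3 mm, which is about the calibration error.

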